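Set the stop of a tube-cutting jig

TASK

On the tube-cutting jig, roll the knurled wheel with a fingertip on top of it until the red pointer of the sliding stop stands inside the green band of the gauge; move the stop only by its wheel. Then push the loose brass tube along its groove with a fingertip, through the saw guide, until its end touches the stop, with the pointer still in the green band. Do not pinch or lift anything, and leave everything else where it stands.

Things in the scene. Friction and masses are not known exactly. Their poses are not given: they have to be found in the camera images.
- jig: Tube-cutting jig, fixed to the worktop: blue base plate 142 x 260 x 14 mm. Origin on the worktop under the saw slot; its x axis points away from the robot at yaw 0, y along the groove (left at yaw 0), z up. Steel V-groove along x = 0 from y = -125 to +80 mm, walls 27 mm above the worktop. Sliding stop on the +y side of the saw guide, gauge on the near (-x) side, wheel on the far (+x) side.
- saw_guide (a point): Saw slot at the jig's origin, 28 mm above the worktop, between dark upright leaves at x = 14 to 24 mm either side of the groove, 49 mm high, 15 mm along y. The tube passes between them.
- wheel_center (a point): Centre of the knurled wheel, 50 mm above the worktop at (52, 45) mm in the jig's frame. Its axis lies along the jig's x; radius 26.5 mm over the knurl, so its top is 76 mm above the worktop; width 18 mm. The grey cheeks beside it are 55 mm high.
- wheel (a joint): Angle of the knurled steel wheel, rad, 0 at the start with its yellow rib on top. Rolling its top towards the jig's -y (towards the saw guide) makes it grow and moves the stop 6 mm per rad towards the saw guide; rolling back opens the gap. Range -0.3 to 5. It turns with about 2.5 N at the rim, a little more if fast (6 N of press is ample) and stays where it is left.
- stop: Sliding steel stop, 10 mm thick along y, 50 mm wide, top 46 mm above the worktop. Origin in the jig's x = 0 on the face that the tube will touch (it looks to the jig's -y), 33 mm above the worktop; axes as the jig's. It starts 45 mm to the +y side of the saw slot, slides along y and is driven by the wheel only; pushed hard (over about 10 N) it slips back.
- pointer (a point): Middle of the red pointer line on the stop (1.6 mm wide), lying over the gauge, 5 mm to +y of the stop's face; axes as the jig's.
- gauge: White gauge plate, 20 x 26 mm, with a green band across it, 5 mm wide along y, 29 mm above the worktop on the shelf at the jig's -x side; clamped where it stands, at a different place each time, 7 to 20 mm from the pointer's start towards -y. Origin at the middle of the green band; axes as the jig's.
- tube_center (a point): Loose brass tube, 18 mm in diameter, 80 mm long, 60 g, lying in the V-groove along the jig's y: this point is its middle, on its axis, 33 mm above the worktop. The tube stands out of the groove from 28 to 42 mm above the worktop.
- tube_tip (a point): Centre of the tube's end that looks to the stop (the jig's +y), at the start still on the -y side of the saw guide.
- tube_rear (a point): Centre of the tube's other end (the jig's -y), where it is pushed.
- flux_jar: Bystander: small amber jar with a black screw cap, 51 mm across, 58 mm high. Origin at the middle of its underside.
- tape_roll: Bystander: roll of clear tape lying flat, 75 mm across, 25 mm high. Origin at the middle of its underside.
- wax_puck: Bystander: round yellow beeswax puck, 45 mm across, 16 mm high. Origin at the middle of its underside.
- blade_carton: Bystander: small white and green card box, 30 x 78 x 40 mm high. Origin at the middle of its underside.
- scrap_tin: Bystander: open grey tin, 67 mm across, 45 mm high. Origin at the middle of its underside.
Mind the look-alikes: they are no part of the job. Of the things like the part that bears tube_center, leave any that is pink; of the rest the smaller one is meant.

How it is judged:
On the way, in this order (a step that is already met when the one before it is completed fails the run):
1. the red pointer rests inside the green band (y of pointer in the frame of gauge between -0.0025 and 0.0025 m and velocity of joint wheel between -0.1 and 0.1 rad/s), for 0.3 s.
2. the tube's end touches the stop (y of tube_tip in the frame of stop between -0.002 and 0.002 m), for 0.2 s.
At the end, for the whole second after the job is handed in: The red pointer is within 2.5 mm of the middle of the green band, the tube lies in its groove with its end within 2 mm of the stop's face, and the wheel is at rest (all of step 2 and y of pointer in the frame of gauge between -0.0025 and 0.0025 m and x of tube_center in the frame of jig between -0.004 and 0.004 m and z of tube_center in the frame of jig below 0.038 m and velocity of joint wheel between -0.05 and 0.05 rad/s); the robot touches nothing.
It fails at once if the tube is lifted out of its groove (more than 10 mm) (z of tube_center in the frame of jig above 0.043 m).
It fails at once if the stop is moved by hand, not by its wheel (contact force between any of the fingers, the arm and stop above 1.5 N).
It fails at once if the gauge is touched (contact force between any of the fingers, the arm and gauge above 1.5 N).
It fails at once if a bystander is moved by more than 2 cm (distance of any of flux_jar, tape_roll, wax_puck, blade_carton, scrap_tin from where it was at the start of the episode above 0.02 m).
It also fails if it takes over 70 s, if anything falls off the work surface, if the arm or the gripper's body presses on something with over 40 N, if the wrist force passes 120 N, or if a joint passes its speed limit or range.

ROBOT

A 7-joint arm with a two-finger parallel gripper is mounted at the origin on a cart in front of the work surface, level with it; the furniture and walls round the work are solid. World frame = base frame: x ahead of the robot, y to its left, z up, the work surface at z = 0. Lengths are in m, angles in rad, forces in N, time in s.
With the tool pointing down it reaches from about 0.35 to 0.9 m from the base axis. Payload 19.9 kg.
Tool frame: the origin (TCP) lies midway between the tips of the shut fingers; the grasp point (between the pads) lies 19 mm behind it (env.grasp_offset is the z of the grasp point in the tool frame, in m); z points along the fingers, y is the line along which they close (so a half turn about z gives the same grasp; the last joint's range is limited). The gripper opens to 94 mm and grips with 3 to 60 N. Pads are 16 mm wide; open, the fingers measure 119 mm over their backs; the gripper's body (75 mm by 177 mm) begins 78 mm behind the grasp point.
Start: joints at [-1.246, 0.417, -0.01, 1.614, 0.005, 1.111, -0.053], TCP at [0.224, 0.584, 0.205] pointing down, gripper open.
Joint ranges: [-2.81, 2.81], [-0.39, 2.02], [-1.27, 1.25], [0.06, 2.57], [-1.19, 4.33], [0.19, 2], [-2.82, 2.82]. Speed limits (rad/s): [1.89, 1.89, 2.39, 2.39, 3.01, 3.01, 3.01].

INTERFACE

Orientations are given as a unit quaternion [w, x, y, z].
In Python, from bench import env, optics, workorder gives the robot as it stands.
- The arm moves only by the tool carry_out, never from a script. Its argument "increments" is a list of rows, each a list of 7 numbers: the gripper's target within -1 to 1 (fully open at 1, half-way at 0, shut at -1), then the shift along the world's x, y, z each as a share of 0.03 m, from -1 to 1, then the turn, a rotation vector about the world's x, y, z each as a share of 45 degrees, from -1 to 1. In form: [[claw, x, y, z, wx, wy, wz], ...]. A call has 1 to 5 rows; each row shifts and turns the commanded pose from where the row before left it; what a row does not reach is not made up. A row lasts 1/8 s, in which the tool goes at most 62.5 mm and 10.7 degrees, less where a joint would pass 70% of its speed; a pose out of reach is approached as far as the arm can. A call with a number of a shift or a turn outside -1 to 1 is refused whole. A call with a gripper value outside its range is refused whole. The fingers move at their own pace and stop on an object; the grip force is fixed at half the most. Time passes only in rows, so rows that do not move let the fingers close. It gives the time, the measured TCP pose, the force, the opening and the grip force at its end, in the units of the state.
- env.sense(): the state, without advancing time (a new reading comes with each control period).
- optics.grab_frame(name): name is "scene" or "top" or "wrist"; returns a dict with "img" (400x640x3 uint8, red, green, blue), "fx", "fy", "cx", "cy" (pixels), "D" ([k1, k2, p1, p2, k3] as OpenCV has them; the pictures are not rectified), "R" (3x3) and "t" (3): a world point X has camera coordinates R X + t; the wrist camera has in their place "tool_from_camera" (4x4, takes a point from camera to tool coordinates, whose origin is the TCP and whose axes are the flange's). Camera axes: x right, y down, z forward; pixel columns grow to the right and rows downward; lengths in m; the calibration is good to about 2 mm. A picture is of the moment at which its call begins: read the wrist's pose just before it. There is no depth.
- workorder.job_done(): hands the job in; it is judged then, once.
The state is a dict: "t": time; "joint_positions": joint angles; "qd": joint speeds; "joint_torque": joint torques, N m; "ee_pos": TCP position; "ee_rot": TCP orientation; "ft_force": force on the tool from outside, world axes, zero at the start; "moment": the same for the moment, N m; "opening": opening from 0.0 (shut) to 1.0 (fully open); "grasp_force": force on a finger pad.
Only numpy, scipy, OpenCV 4.12 (cv2) and the standard library are available. Lean on these libraries where they do the work, as an engineer would, in place of code of your own. Each camera call takes 0.05 s, during which the arm holds its last target. There are 200 camera calls.

## Working session

There is one attempt and no reset: what is moved stays moved. The work goes in short steps, Python scripts to look and compute and a tool call to move; the robot and the scene stay as the last step left them, time stands still between calls to the robot, and variables do not carry over. Pictures are saved under pics/ and viewed, at most 10 in all, crops included, and the job is handed in when it is done.

Besides the shell and the picture viewer there is one more tool, called in YAML: its name, and indented under it one key for each argument. carry_out: Moves the arm, as the interface text tells. Its arguments: {"type":"object","properties":{"increments":{"type":"array"}},"required":["increments"]}

```bash
mkdir -p pics; ls; python3 - <<'E'
from bench import env, optics
import cv2
s=env.sense(); print(s)
for n in ["scene","top"]:
    f=optics.grab_frame(n); cv2.imwrite(f"pics/{n}0.png",f["img"][:,:,::-1]); print(n,f["R"],f["t"],f["fx"],f["D"])
E
```

```text
pics
{'t': 0.0, 'joint_positions': array([-1.2464898 ,  0.41797858, -0.01031174,  1.61420495,  0.0047101 ,
        1.11068861, -0.05300025]), 'qd': array([-0.00010317, -0.00031093, -0.00173476, -0.00096889,  0.00096719,
       -0.00059849,  0.00108795]), 'joint_torque': array([-1.71771269e-03, -8.51286507e+01,  6.37639817e-01, -4.25987434e+01,
       -4.90097911e-02,  1.87686423e-02,  1.55927942e-04]), 'ee_pos': array([0.22343399, 0.5832755 , 0.20480944]), 'ee_rot': array([-6.54303905e-05,  1.81875000e-01,  9.83321458e-01, -6.24491190e-04]), 'ft_force': array([-0.06348433,  0.05702677, -0.67016981]), 'moment': array([-0.01111991, -0.04590326,  0.03166643]), 'grasp_force': 0.0, 'opening': 1.0032494424378982}
scene [[ 0.69938765 -0.71472089  0.00556439]
 [-0.3686544  -0.3673933  -0.85388295]
 [ 0.6123323   0.59514385 -0.52043534]] [-0.43324906  0.25321211  1.06269371] 488.72342281273484 [0.00343624 0.         0.         0.         0.        ]
top [[ 0.27434461 -0.96162806  0.00255214]
 [-0.83616697 -0.23986066 -0.49324605]
 [ 0.4749314   0.13318538 -0.8698861 ]] [-0.15972704  0.51195145  1.4082598 ] 482.34150703966867 [0.014468 0.       0.       0.       0.      ]
```

View pics/scene0.png

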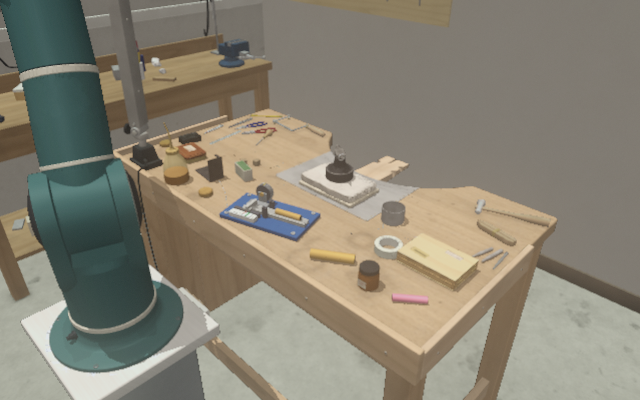

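View pics/top0.png

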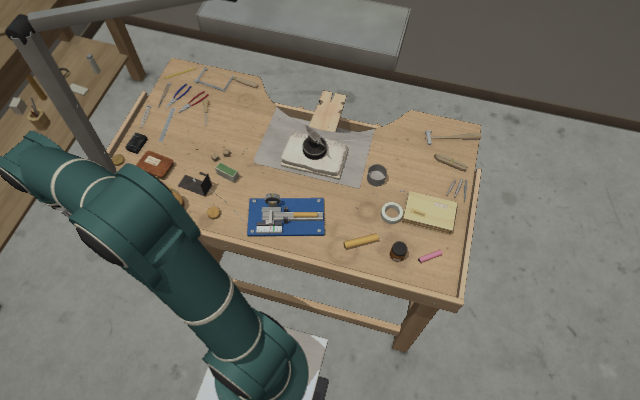

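The scene picture shows the blue jig at about (270,215), with the tube in its groove on the right and the wheel at (265,192). In the top picture the jig covers (248–325, 197–237), the wheel is at (272,200) and the tube at about (308,216). The larger brass look-alike (362,241) and the pink one (430,256) lie off the jig.

```bash
cat > h.py <<'E'
import numpy as np, cv2
from scipy.spatial.transform import Rotation as Rot
from bench import env, optics
def grab(n):
    s=env.sense(); f=optics.grab_frame(n)
    f["K"]=np.array([[f["fx"],0,f["cx"]],[0,f["fy"],f["cy"]],[0,0,1]]); f["D"]=np.array(f["D"],float)
    if n=="wrist":
        w,x,y,z=s["ee_rot"]; T=np.eye(4); T[:3,:3]=Rot.from_quat([x,y,z,w]).as_matrix(); T[:3,3]=s["ee_pos"]
        C=np.linalg.inv(T@np.array(f["tool_from_camera"])); f["R"],f["t"]=C[:3,:3],C[:3,3]
    return f
def proj(f,X):
    return cv2.projectPoints(np.atleast_2d(np.array(X,float)),cv2.Rodrigues(np.array(f["R"]))[0],np.array(f["t"],float),f["K"],f["D"])[0][:,0]
def unproj(f,uv,z):
    n=cv2.undistortPoints(np.array(uv,float).reshape(-1,1,2),f["K"],f["D"])[:,0]
    d=np.c_[n,np.ones(len(n))]@f["R"]; c=-np.array(f["R"]).T@f["t"]
    return c+d*((z-c[2])/d[:,2])[:,None]
def jig2w(p,P):
    P=np.atleast_2d(P); c,s=np.cos(p[2]),np.sin(p[2])
    return np.c_[p[0]+c*P[:,0]-s*P[:,1],p[1]+s*P[:,0]+c*P[:,1],P[:,2]]
E
python3 - <<'E'
from h import *
from scipy.optimize import least_squares
F=[grab("top"),grab("scene")]
ms=[]
for f in F:
    h=cv2.cvtColor(f["img"],cv2.COLOR_RGB2HSV); m=((h[...,0]>100)&(h[...,0]<125)&(h[...,1]>150)&(h[...,2]>60)).astype(np.uint8)
    n,l,st,c=cv2.connectedComponentsWithStats(m); i=1+np.argmax(st[1:,4]); print(st[i])
    hull=cv2.convexHull(np.argwhere(l==i)[:,::-1].astype(np.int32)); q=cv2.minAreaRect(hull); print(cv2.boxPoints(q))
    ap=cv2.approxPolyDP(hull,3,True)[:,0]; print(ap.tolist()); print(unproj(f,ap,0.014).round(3).tolist())
E
```

```text
[248 222  75  14 523]
[[248. 222.]
 [322. 222.]
 [322. 235.]
 [248. 235.]]
[[322, 222], [322, 234], [248, 235], [249, 230], [288, 222]]
[[0.516, -0.039, 0.014], [0.473, -0.051, 0.014], [0.401, 0.186, 0.014], [0.42, 0.189, 0.014], [0.484, 0.072, 0.014]]Traceback (most recent call last):
  File "<stdin>", line 7, in <module>
    return _wrapfunc(a, 'argmax', axis=axis, out=out, **kwds)
    return bound(*args, **kwds)
ValueError: attempt to get argmax of an empty sequence
```

```bash
python3 - <<'E'
from h import *
f=grab("top"); w=unproj(f,[[325,198],[325,235],[247,236],[248,198]],0.014); print(w.round(3).tolist()); c=w.mean(0)
d=w[3]-w[0]+w[2]-w[1]; print(c, "yaw",np.arctan2(-d[0],d[1]), np.linalg.norm(w[3]-w[0]),np.linalg.norm(w[1]-w[0]))
f=grab("wrist"); print(f["tool_from_camera"],f["fx"]); 
print(Rot.from_quat(np.roll(env.sense()["ee_rot"],-1)).as_matrix().round(2))
cv2.imwrite("pics/w0.png",f["img"][:,:,::-1])
E
```

```text
[[0.609, -0.024, 0.014], [0.472, -0.062, 0.014], [0.397, 0.188, 0.014], [0.535, 0.234, 0.014]]
[0.50338262 0.08411747 0.014     ] yaw 0.2861016950115427 0.26836782652049485 0.1420909626703021
[[ 5.27544192e-04 -9.65878085e-01 -2.58996614e-01  7.56838707e-02]
 [ 9.99999760e-01  3.93413847e-04  5.69714982e-04  1.78044748e-03]
 [-4.48382362e-04 -2.58996853e-01  9.65878061e-01 -1.80265715e-01]
 [ 0.00000000e+00  0.00000000e+00  0.00000000e+00  1.00000000e+00]] 300.4429765593363
[[-0.93  0.36 -0.  ]
 [ 0.36  0.93 -0.  ]
 [-0.   -0.   -1.  ]]
```

carry_out:
  increments:
    - [-1,0.55,-1,0,0,0,0.0834]
    - [-1,0.55,-1,0,0,0,0.0834]
    - [-1,0.55,-1,0,0,0,0.0834]
    - [-1,0.55,-1,0,0,0,0.0834]
    - [-1,0.55,-1,0,0,0,0.0834]

```text
t: 0.92
ee_pos: [0.3065, 0.4326, 0.2055]
ee_rot: [0.0, 0.018, 1.0, 0.0]
ft_force: [0.4, -0.4, -0.4]
opening: 0.502
grasp_force: 0.0
```

carry_out:
  increments:
    - [-1,0.55,-1,0,0,0,0.0834]
    - [-1,0.55,-1,0,0,0,0.0834]
    - [-1,0.55,-1,0,0,0,0.0834]
    - [-1,0.55,-1,0,0,0,0.0834]
    - [-1,0.55,-1,0,0,0,0.0834]

```text
t: 1.55
ee_pos: [0.389, 0.2826, 0.2055]
ee_rot: [0.0, -0.145, 0.989, 0.0]
ft_force: [0.9, 0.3, 0.9]
opening: 0.004
grasp_force: 0.0
```

carry_out:
  increments:
    - [-1,0.55,-1,0,0,0,0]
    - [-1,0.55,-1,0,0,0,0]
    - [-1,0.55,-1,0,0,0,0]
    - [-1,0.55,-1,0,0,0,0]
    - [-1,0.55,-1,0,0,0,0]

```text
t: 2.17
ee_pos: [0.4715, 0.1326, 0.2055]
ee_rot: [0.0, -0.144, 0.99, 0.0]
ft_force: [0.0, 0.8, 1.1]
opening: 0.006
grasp_force: 0.0
```

carry_out:
  increments:
    - [-1,0.5,-0.7,0,0,0,0]
    - [-1,0,0,0,0,0,0]
    - [-1,0,0,0,0,0,0]

```text
t: 2.55
ee_pos: [0.4857, 0.1132, 0.2054]
ee_rot: [-0.0, -0.144, 0.99, 0.0]
ft_force: [-0.5, 0.3, -0.3]
opening: 0.006
grasp_force: 0.0
```

```bash
python3 - <<'E'
from h import *
f=grab("wrist"); cv2.imwrite("pics/w1.png",f["img"][:,:,::-1])
s=env.sense(); print(s["ee_pos"],s["ee_rot"],s["opening"],s["ft_force"])
E
```

```text
[0.4856613  0.11341037 0.20540936] [-3.12150266e-05 -1.44595675e-01  9.89490819e-01  9.14042386e-05] 0.003083987740708139 [-0.86273061 -0.40376519  0.29850493]
```

View pics/w1.png

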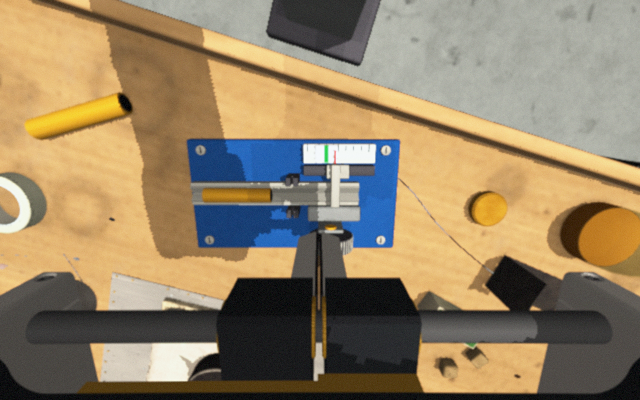

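The wrist view shows the jig square on, with plate corners near (188,140), (399,139), (394,247) and (198,247). The green band is at (325,155), the red pointer at (335,157), the tube runs from x=203 to 272 at row 195, and the wheel is at (342,240), partly behind the fingers.

```bash
cat >> h.py <<'E'
from scipy.optimize import least_squares
def rb(f,p):
    # red line and green band centres on the gauge, y in the jig frame at gauge height
    h=cv2.cvtColor(f["img"],cv2.COLOR_RGB2HSV).astype(int); H,S,V=h[...,0],h[...,1],h[...,2]
    out={}
    for n,m in (("g",(H>45)&(H<85)&(S>110)),("r",((H<8)|(H>172))&(S>110)&(V>90))):
        yx=np.argwhere(m)[:,::-1]
        if len(yx)==0: continue
        w=unproj(f,yx,0.029 if n=="g" else 0.030)-[p[0],p[1],0]; c,s=np.cos(p[2]),np.sin(p[2])
        j=np.c_[c*w[:,0]+s*w[:,1],-s*w[:,0]+c*w[:,1]]
        k=(j[:,0]<-35)&(j[:,0]>-75)&(abs(j[:,1]-.035)<.04) if 0 else (j[:,0]<-.025)&(j[:,0]>-.075)&(abs(j[:,1]-.035)<.035)
        if k.sum(): out[n]=(j[k].mean(0).round(4),j[k][:,1].min().round(4),j[k][:,1].max().round(4),int(k.sum()),yx[k].mean(0).round(1))
    return out
E
python3 - <<'E'
from h import *
f=grab("wrist")
h=cv2.cvtColor(f["img"],cv2.COLOR_RGB2HSV); m=((h[...,0]>100)&(h[...,0]<125)&(h[...,1]>120)&(h[...,2]>40)).astype(np.uint8)*255
m[:, :170]=0; m[:,420:]=0; m[:130]=0; m[260:]=0
hull=cv2.convexHull(np.argwhere(m>0)[:,::-1].astype(np.int32)); ap=cv2.approxPolyDP(hull,4,True)[:,0]; print(ap.tolist())
uv=[]
for q in ([188,140],[399,139],[394,247],[198,247]):
    uv.append(ap[np.argmin(np.linalg.norm(ap-q,axis=1))])
uv=np.array(uv,float)
P=np.array([[-.071,-.13,.014],[-.071,.13,.014],[.071,.13,.014],[.071,-.13,.014]])
r=least_squares(lambda p:(proj(f,jig2w(p,P))-uv).ravel(),[.5,.084,.286]); p=r.x; print(p,r.fun.round(1))
np.save("p.npy",p)
print("leaves",proj(f,jig2w(p,[[-.019,0,.049],[.019,0,.049]])).round(1).tolist(),"wheel",proj(f,jig2w(p,[[.052,.045,.05]])))
print(rb(f,p))
t=unproj(f,[[203,195],[272,195]],.036)-[p[0],p[1],0]; c,s=np.cos(p[2]),np.sin(p[2]); print("tube y",-s*t[:,0]+c*t[:,1],"x",c*t[:,0]+s*t[:,1])
print("wheel top",jig2w(p,[[.052,.045,.076]]))
cv2.imwrite("pics/w1c.png",cv2.resize(f["img"][130:260,180:410,::-1],None,fx=3.4,fy=3.4,interpolation=cv2.INTER_CUBIC))
E
```

```text
[[398, 141], [390, 246], [199, 246], [188, 140]]
[0.50772535 0.08954258 0.28702044] [-2.9 -1.3  2.4 -1.5  2.5  2.5 -1.9  1.9]
leaves [[291.3, 187.2], [291.9, 219.0]] wheel [[329.87067265 245.54334934]]
{'g': (array([-0.0554,  0.0398]), np.float64(0.0385), np.float64(0.041), 48, array([326. , 153.5])), 'r': (array([-0.048 ,  0.0495]), np.float64(0.0492), np.float64(0.0505), 6, array([334.2, 160. ]))}
tube y [-0.10662448 -0.02439663] x [-0.0064644 -0.006767 ]
wheel top [[0.5448588  0.14742269 0.076     ]]
```

View pics/w1c.png

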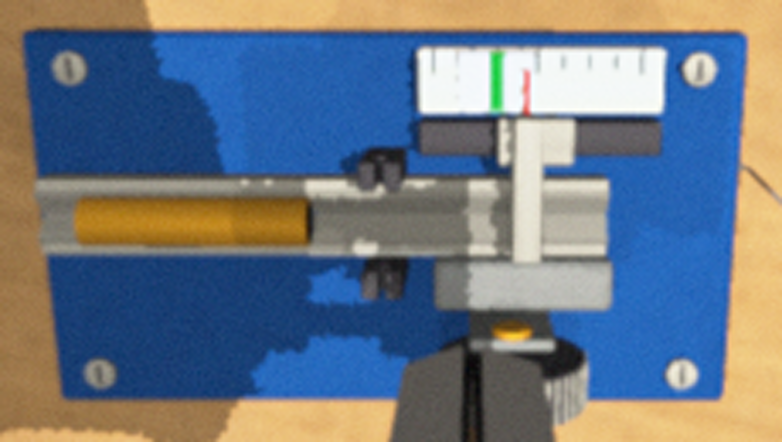

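```bash
python3 - <<'E'
from h import *
f=grab("wrist")
c=lambda x,y:[180+x/3.4,130+y/3.4]
uv=np.array([c(24,30),c(747,33),c(722,399),c(63,398), c(192,222),c(382,223),c(38,216)])
def res(q):
    o=q[3]; P=[[-.071+o,-.13,.014],[-.071+o,.13,.014],[.071+o,.13,.014],[.071+o,-.13,.014]]
    r=proj(f,jig2w(q,P+[[0,-.066,.034],[0,0,.045],[0,-.125,.024]]))-uv; r[4,0]=0; return r.ravel()
r=least_squares(res,[.5,.084,.286,0]); print(r.x,r.fun.round(1).reshape(-1,2).tolist())
p=r.x[:3]; np.save("p.npy",p)
print("wheel top",jig2w(p,[[.052,.045,.076]]),rb(f,p))
cc,s=np.cos(p[2]),np.sin(p[2])
for n,u,z in(("tube",[c(76,222),c(310,222)],.036),("gauge",[c(540,47),c(540,113)],.029),("leaves",[c(382,150),c(382,298)],.049)):
    t=unproj(f,u,z)-[p[0],p[1],0]; print(n,(cc*t[:,0]+s*t[:,1]).round(4),(-s*t[:,0]+cc*t[:,1]).round(4))
E
```

```text
[0.50108523 0.08815956 0.2902203  0.00643988] [[-1.6, -0.1], [1.0, -0.8], [0.7, 0.6], [-0.9, 0.9], [0.0, -0.6], [-0.1, 1.3], [0.9, -0.8]]
wheel top [[0.53803329 0.14615819 0.076     ]] {'g': (array([-0.0487,  0.0394]), np.float64(0.0382), np.float64(0.0406), 49, array([326. , 153.3])), 'r': (array([-0.041,  0.049]), np.float64(0.0488), np.float64(0.0501), 7, array([334.1, 160. ]))}
tube [0.0004 0.0003] [-0.108  -0.0259]
gauge [-0.0597 -0.0371] [0.0543 0.0547]
leaves [-0.0273  0.0242] [ 0.0011 -0.0001]
```

carry_out:
  increments:
    - [-1,0.82,0.71,0,0,0,0]
    - [-1,0.82,0.71,-1,0,0,0]
    - [-1,0,0,-1,0,0,0]
    - [-1,0,0,-1,0,0,0]
    - [-1,0,0,-0.95,0,0,0]

```text
t: 3.32
ee_pos: [0.5349, 0.1559, 0.0859]
ee_rot: [-0.0, -0.145, 0.989, 0.0]
ft_force: [0.4, 0.8, 0.2]
opening: 0.004
grasp_force: 0.0
```

carry_out:
  increments:
    - [-1,0,0,-0.1,0,0,0]
    - [-1,0,0,0,0,0,0]

```text
t: 3.58
ee_pos: [0.5355, 0.1556, 0.0847]
ee_rot: [0.0, -0.144, 0.99, 0.0]
ft_force: [0.1, 0.0, -0.6]
opening: 0.004
grasp_force: 0.0
```

```bash
python3 - <<'E'
from h import *
f=grab("wrist"); p=np.load("p.npy"); s=env.sense(); print(s["ee_pos"],s["ee_rot"],s["ft_force"]); print(rb(f,p), proj(f,jig2w(p,[[.052,.045,.076]])), proj(f,[s["ee_pos"]]))
cv2.imwrite("pics/w2.png",f["img"][:,:,::-1])
E
```

```text
[0.53577969 0.15562494 0.08507233] [ 7.09160399e-04 -1.44259765e-01  9.89539588e-01  1.44535699e-04] [-0.27458038 -0.04374964 -0.04774295]
{'g': (array([-0.0488,  0.0387]), np.float64(0.037), np.float64(0.0409), 149, array([294.1,  86.2])), 'r': (array([-0.0458,  0.0489]), np.float64(0.0489), np.float64(0.049), 20, array([308. ,  90.5]))} [[301.2018083 238.4301246]] [[315.55785316 244.42937797]]
```

View pics/w2.png

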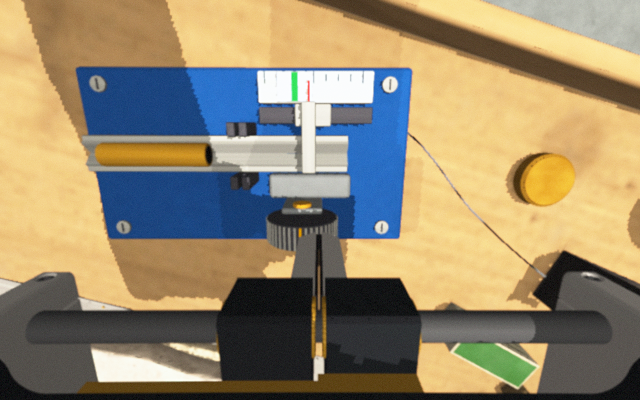

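The yellow rib on top of the wheel is at (301,232), with the fingertips just beyond it at (318,237). The pointer still has about 10 mm to go.

carry_out:
  increments:
    - [-1,0,0,-0.2,0,0,0]
    - [-1,0,0,-0.05,0,0,0]
    - [-1,0,0,0,0,0,0]

```text
t: 4.0
ee_pos: [0.5352, 0.1552, 0.0765]
ee_rot: [0.0, -0.144, 0.99, -0.0]
ft_force: [-0.4, -1.2, -0.3]
opening: 0.005
grasp_force: 0.0
```

carry_out:
  increments:
    - [-1,0,0,-0.04,0,0,0]
    - [-1,0,0,0,0,0,0]

```text
t: 4.25
ee_pos: [0.5352, 0.1552, 0.0752]
ee_rot: [-0.0, -0.144, 0.99, -0.0]
ft_force: [-0.1, -0.2, 0.3]
opening: 0.004
grasp_force: 0.0
```

carry_out:
  increments:
    - [-1,0,0,-0.04,0,0,0]
    - [-1,0,0,0,0,0,0]

```text
t: 4.5
ee_pos: [0.5354, 0.1553, 0.0742]
ee_rot: [0.0, -0.144, 0.99, 0.0]
ft_force: [-1.1, -0.9, 4.3]
opening: 0.007
grasp_force: 2.0
```

carry_out:
  increments:
    - [-1,0,0,-0.03,0,0,0]
    - [-1,0,0,0,0,0,0]

```text
t: 4.75
ee_pos: [0.5355, 0.1558, 0.0737]
ee_rot: [0.0, -0.144, 0.99, 0.0]
ft_force: [-3.0, 1.0, 11.1]
opening: 0.009
grasp_force: 5.6
```

carry_out:
  increments:
    - [-1,0,0,0.015,0,0,0]
    - [-1,0.02,-0.065,0,0,0,0]
    - [-1,0.02,-0.065,0,0,0,0]
    - [-1,0.02,-0.065,0,0,0,0]
    - [-1,0.02,-0.065,0,0,0,0]

```text
t: 5.38
ee_pos: [0.5377, 0.1495, 0.0752]
ee_rot: [0.001, -0.145, 0.989, 0.001]
ft_force: [-13.2, 6.7, 34.8]
opening: 0.005
grasp_force: 17.9
```

```bash
cat > look.py <<'E'
from h import *
f=grab("wrist"); p=np.load("p.npy"); s=env.sense(); print(s["t"],s["ee_pos"],s["ft_force"]); r=rb(f,p); print(r)
if "g" in r and "r" in r: print("red-green y mm", 1e3*(r["r"][0][1]-r["g"][0][1]))
E
python3 look.py
```

```text
5.425 [0.53785199 0.14910051 0.07529975] [-12.09819162   4.82433817  34.3669953 ]
{'g': (array([-0.049 ,  0.0389]), np.float64(0.037), np.float64(0.0407), 178, array([302.5,  83.7])), 'r': (array([-0.0461,  0.0477]), np.float64(0.0477), np.float64(0.0477), 21, array([315.,  88.]))}
red-green y mm 8.800000000000002
```

carry_out:
  increments:
    - [-1,0,0,0.07,0,0,0]
    - [-1,0,0,0,0,0,0]

```text
t: 5.68
ee_pos: [0.5379, 0.1478, 0.076]
ee_rot: [0.0, -0.144, 0.99, 0.0]
ft_force: [-1.8, 2.0, 9.1]
opening: 0.003
grasp_force: 4.6
```

carry_out:
  increments:
    - [-1,0.02,-0.065,0,0,0,0]
    - [-1,0.02,-0.065,0,0,0,0]
    - [-1,0.02,-0.065,-0.005,0,0,0]
    - [-1,0.02,-0.065,-0.01,0,0,0]

```text
t: 6.18
ee_pos: [0.5404, 0.1399, 0.0759]
ee_rot: [0.0, -0.144, 0.99, 0.0]
ft_force: [-3.6, 0.4, 17.0]
opening: 0.007
grasp_force: 8.3
```

carry_out:
  increments:
    - [-1,0.02,-0.065,-0.02,0,0,0]
    - [-1,0.02,-0.065,-0.025,0,0,0]

```text
t: 6.42
ee_pos: [0.5419, 0.1354, 0.0748]
ee_rot: [0.001, -0.144, 0.99, -0.0]
ft_force: [-5.3, -5.3, 21.5]
opening: 0.005
grasp_force: 10.8
```

```bash
python3 look.py
```

```text
6.475 [0.54196707 0.13488207 0.0747071 ] [-4.09213945 -4.74040741 18.93079187]
{'g': (array([-0.0492,  0.0389]), np.float64(0.0372), np.float64(0.0408), 175, array([323.5,  83.5])), 'r': (array([-0.0456,  0.0446]), np.float64(0.0442), np.float64(0.045), 41, array([331.5,  88.8]))}
red-green y mm 5.700000000000004
```

carry_out:
  increments:
    - [-1,0,0,0.33,0,0,0]
    - [-1,-0.21,0.7,0,0,0,0]
    - [-1,0,0,-0.28,0,0,0]
    - [-1,0,0,-0.03,0,0,0]
    - [-1,0,0,0,0,0,0]

```text
t: 7.1
ee_pos: [0.535, 0.1561, 0.0743]
ee_rot: [-0.0, -0.144, 0.99, -0.0]
ft_force: [0.0, 0.8, 0.4]
opening: 0.005
grasp_force: 0.0
```

carry_out:
  increments:
    - [-1,0.02,-0.065,0.027,0,0,0]
    - [-1,0.02,-0.065,0.02,0,0,0]
    - [-1,0.02,-0.065,0.015,0,0,0]

```text
t: 7.48
ee_pos: [0.5369, 0.1505, 0.0765]
ee_rot: [0.0, -0.144, 0.99, -0.0]
ft_force: [0.2, -0.4, -0.5]
opening: 0.003
grasp_force: 0.0
```

```bash
python3 look.py
```

```text
7.525 [0.53699383 0.15030576 0.07651297] [-0.08567041  0.07602544  0.30461598]
{'g': (array([-0.0492,  0.0387]), np.float64(0.0367), np.float64(0.0406), 180, array([300.5,  84.5])), 'r': (array([-0.0445,  0.0442]), np.float64(0.0439), np.float64(0.0447), 31, array([308.3,  91.5]))}
red-green y mm 5.500000000000005
```

carry_out:
  increments:
    - [-1,-0.03,0.1,-0.05,0,0,0]
    - [-1,0,0,-0.03,0,0,0]
    - [-1,0,0,0,0,0,0]

```text
t: 7.9
ee_pos: [0.5359, 0.1545, 0.0743]
ee_rot: [0.0, -0.144, 0.99, 0.0]
ft_force: [-3.4, 0.5, 8.6]
opening: 0.004
grasp_force: 4.5
```

carry_out:
  increments:
    - [-1,0.02,-0.065,0.018,0,0,0]
    - [-1,0.02,-0.065,0.015,0,0,0]
    - [-1,0.02,-0.065,0.012,0,0,0]
    - [-1,0.02,-0.065,0.007,0,0,0]
    - [-1,0.02,-0.065,0,0,0,0]

```text
t: 8.52
ee_pos: [0.5388, 0.1451, 0.0761]
ee_rot: [0.0, -0.145, 0.989, 0.0]
ft_force: [-5.2, 1.7, 14.6]
opening: 0.006
grasp_force: 6.9
```

```bash
python3 look.py
```

```text
8.575 [0.53890409 0.14476385 0.07612477] [-4.10363136  1.11014743 14.04502371]
{'g': (array([-0.0491,  0.0386]), np.float64(0.0367), np.float64(0.0404), 172, array([308.6,  84.1])), 'r': (array([-0.046 ,  0.0421]), np.float64(0.0417), np.float64(0.0425), 35, array([313.5,  88.8]))}
red-green y mm 3.499999999999996
```

carry_out:
  increments:
    - [-1,0.02,-0.065,0.01,0,0,0]
    - [-1,0.02,-0.065,-0.005,0,0,0]
    - [-1,0.02,-0.065,-0.015,0,0,0]
    - [-1,0.02,-0.065,-0.02,0,0,0]
    - [-1,0.02,-0.065,-0.025,0,0,0]

```text
t: 9.2
ee_pos: [0.5422, 0.1345, 0.0747]
ee_rot: [0.0, -0.144, 0.99, 0.0]
ft_force: [-4.0, -2.1, 16.5]
opening: 0.008
grasp_force: 8.4
```

carry_out:
  increments:
    - [-1,0.02,-0.065,-0.03,0,0,0]
    - [-1,0,0,0,0,0,0]

```text
t: 9.45
ee_pos: [0.543, 0.1318, 0.0737]
ee_rot: [0.001, -0.144, 0.99, -0.0]
ft_force: [-2.0, -6.7, 13.9]
opening: 0.005
grasp_force: 7.4
```

```bash
python3 look.py
```

```text
9.5 [0.5429997  0.13185587 0.07367458] [-2.47935452 -6.99786578 13.71970228]
{'g': (array([-0.0514,  0.0387]), np.float64(0.037), np.float64(0.0406), 92, array([328.5,  79.8])), 'r': (array([-0.0458,  0.0386]), np.float64(0.0384), np.float64(0.0391), 23, array([328.3,  88.3]))}
red-green y mm -0.09999999999999593
```

carry_out:
  increments:
    - [-1,0,0,0.5,0,0,0]
    - [-1,0,0,1,0,0,0]
    - [-1,0,0,0,0,0,0]

```text
t: 9.88
ee_pos: [0.5436, 0.1331, 0.1204]
ee_rot: [0.002, -0.144, 0.99, 0.0]
ft_force: [-0.0, -0.0, -0.2]
opening: 0.005
grasp_force: 0.0
```

carry_out:
  increments:
    - [-1,0,-1,0,0,0,0]
    - [-1,0,-1,0,0,0,0]
    - [-1,0,-1,0,0,0,0]
    - [-1,0,-1,0,0,0,0]
    - [-1,0,-1,0,0,0,0]

```text
t: 10.5
ee_pos: [0.5422, -0.0182, 0.1178]
ee_rot: [-0.0, -0.144, 0.99, 0.0]
ft_force: [0.0, 1.3, 1.0]
opening: -0.0
grasp_force: 0.0
```

carry_out:
  increments:
    - [-1,-0.07,-0.95,0,0,0,0]
    - [-1,0,0,0,0,0,0]
    - [-1,0,0,0,0,0,0]

```text
t: 10.88
ee_pos: [0.5403, -0.0453, 0.1178]
ee_rot: [-0.0, -0.144, 0.99, 0.0]
ft_force: [0.9, 1.4, 0.3]
opening: 0.003
grasp_force: 0.0
```

```bash
python3 look.py; python3 - <<'E'
from h import *
f=grab("wrist"); p=np.load("p.npy"); cv2.imwrite("pics/w3.png",f["img"][:,:,::-1])
print(proj(f,jig2w(p,[[0,-.108,.033],[0,-.028,.033],[0,-.14,.033],[0,0,.049]])).round(1).tolist())
E
```

```text
10.925 [ 0.54033175 -0.04503187  0.11779978] [-0.5033666   0.02206967 -0.10412619]
{'g': (array([-0.0507,  0.039 ]), np.float64(0.0376), np.float64(0.0416), 64, array([518.1, 152.3])), 'r': (array([-0.044 ,  0.0404]), np.float64(0.0395), np.float64(0.0414), 33, array([519. , 160.1]))}
red-green y mm 1.3999999999999986
[[350.1, 208.7], [437.4, 208.8], [315.2, 208.7], [477.1, 213.8]]
```

View pics/w3.png

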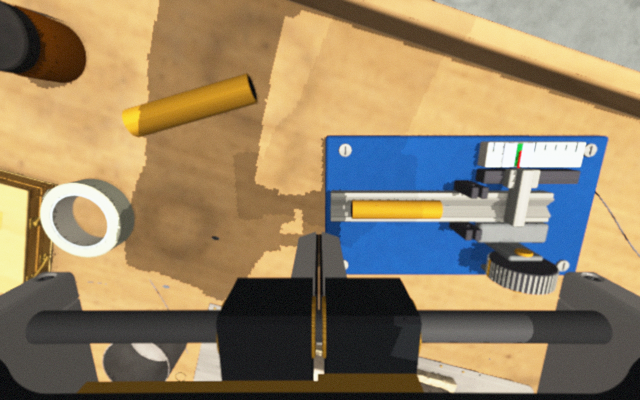

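The pointer now stands at the green band (519,158). The tube's rear end is at (352,210), and the shut fingers are in line behind it.

carry_out:
  increments:
    - [-1,0,0,-1,0,0,0]
    - [-1,0,0,-1,0,0,0]
    - [-1,0,0,-0.7,0,0,0]
    - [-1,0,0,-0.1,0,0,0]
    - [-1,0,0,0,0,0,0]

```text
t: 11.6
ee_pos: [0.5407, -0.0457, 0.0344]
ee_rot: [0.0, -0.144, 0.99, -0.0]
ft_force: [-0.2, -0.3, 0.4]
opening: 0.002
grasp_force: 0.0
```

```bash
python3 - <<'E'
from h import *
f=grab("wrist"); p=np.load("p.npy"); cv2.imwrite("pics/w4.png",f["img"][:,:,::-1])
s=env.sense(); print(s["ee_pos"],s["ft_force"])
E
```

```text
[ 0.54086806 -0.04580772  0.03474848] [-0.03873588  0.81972424  0.59021201]
```

View pics/w4.png

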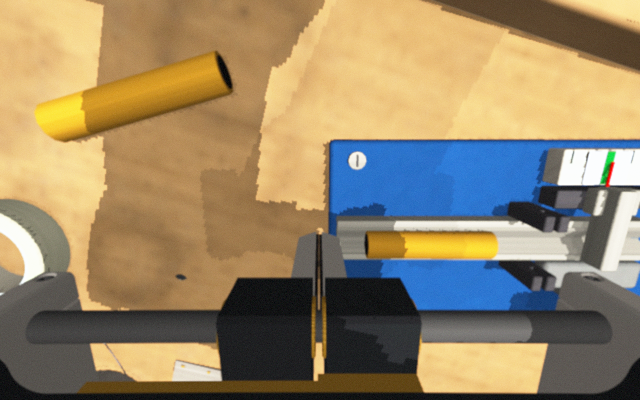

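carry_out:
  increments:
    - [-1,-0.095,0.32,0,0,0,0]
    - [-1,-0.095,0.32,0,0,0,0]
    - [-1,-0.095,0.32,0,0,0,0]
    - [-1,-0.095,0.32,0,0,0,0]
    - [-1,0,0,0,0,0,0]

```text
t: 12.28
ee_pos: [0.5288, -0.0067, 0.034]
ee_rot: [0.0, -0.145, 0.989, 0.0]
ft_force: [-0.6, -0.9, -0.6]
opening: 0.007
grasp_force: 0.0
```

```bash
cat > tube.py <<'E'
from h import *
f=grab("wrist"); p=np.load("p.npy"); s=env.sense(); c,sn=np.cos(p[2]),np.sin(p[2])
J=lambda w:np.c_[c*(w[:,0]-p[0])+sn*(w[:,1]-p[1]),-sn*(w[:,0]-p[0])+c*(w[:,1]-p[1])]
print(s["t"],"tcp jig",J(s["ee_pos"][None]).round(4),s["ee_pos"][2].round(4),s["ft_force"].round(1))
h=cv2.cvtColor(f["img"],cv2.COLOR_RGB2HSV).astype(int); m=(h[...,0]>12)&(h[...,0]<30)&(h[...,1]>140)&(h[...,2]>60)
yx=np.argwhere(m)[:,::-1]; j=J(unproj(f,yx,.042)); k=(abs(j[:,0])<.004)&(j[:,1]>-.12)&(j[:,1]<.06)
y=np.sort(j[k][:,1]); print("tube top line y",np.percentile(y,[0,1,50,99,100]).round(4),len(y)); print(rb(f,p))
E
python3 tube.py
```

```text
12.325 tcp jig [[-0.0007 -0.0994]] 0.034 [ 0.2 -0.5 -0.6]
tube top line y [-0.0832 -0.0824 -0.045  -0.0078 -0.007 ] 1480
{'g': (array([-0.0499,  0.039 ]), np.float64(0.0373), np.float64(0.0417), 161, array([539.8, 166.2])), 'r': (array([-0.0442,  0.0406]), np.float64(0.0395), np.float64(0.042), 68, array([541.8, 175.6]))}
```

carry_out:
  increments:
    - [-1,-0.067,0.224,0,0,0,0]
    - [-1,-0.067,0.224,0,0,0,0]
    - [-1,-0.067,0.224,0,0,0,0]
    - [-1,-0.067,0.224,0,0,0,0]
    - [-1,-0.067,0.224,0,0,0,0]

```text
t: 12.95
ee_pos: [0.5187, 0.0264, 0.034]
ee_rot: [0.0, -0.144, 0.99, -0.0]
ft_force: [0.4, -2.1, 0.6]
opening: 0.002
grasp_force: 0.5
```

carry_out:
  increments:
    - [-1,0,0,0,0,0,0]

```text
t: 13.08
ee_pos: [0.5188, 0.0266, 0.034]
ee_rot: [0.0, -0.145, 0.989, 0.0]
ft_force: [-0.2, -0.2, -0.2]
opening: 0.005
grasp_force: 0.0
```

```bash
python3 tube.py; python3 - <<'E'
from h import *
f=grab("wrist"); p=np.load("p.npy"); u=proj(f,jig2w(p,[[0,.03,.033]]))[0].astype(int); print(u)
x,y=max(u[0]-80,0),max(u[1]-90,0)
print(x,y); cv2.imwrite("pics/w5.png",cv2.resize(f["img"][y:y+130,x:x+170,::-1],None,fx=4.5,fy=4.5,interpolation=cv2.INTER_CUBIC))
E
```

```text
13.125 tcp jig [[-0.0007 -0.0644]] 0.0339 [-0.7 -0.2 -0.5]
tube top line y [-0.049  -0.0477 -0.0098  0.0279  0.0289] 1501
{'g': (array([-0.0506,  0.0388]), np.float64(0.0372), np.float64(0.0416), 142, array([482.7, 165.1])), 'r': (array([-0.0437,  0.0401]), np.float64(0.039), np.float64(0.0415), 68, array([484.1, 176.5]))}
[461 244]
381 154
```

View pics/w5.png

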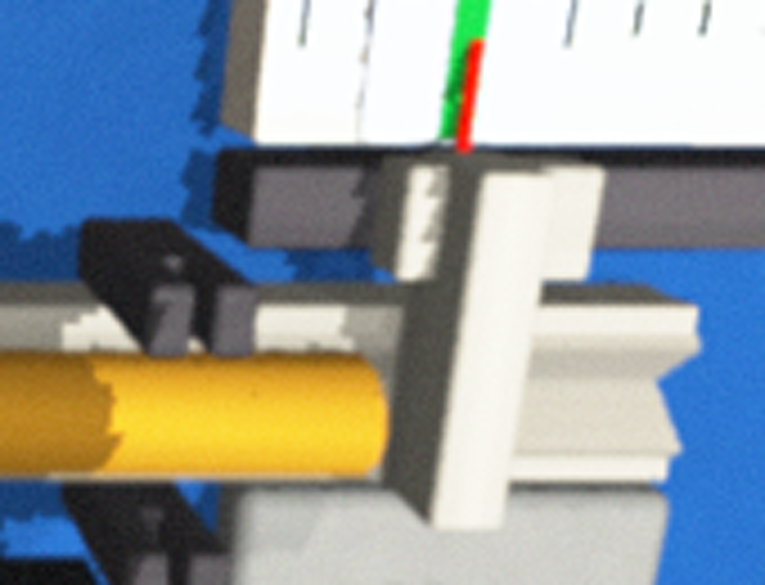

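carry_out:
  increments:
    - [-1,-0.0143,0.048,0,0,0,0]
    - [-1,-0.0143,0.048,0,0,0,0]
    - [-1,0,0,0,0,0,0]

```text
t: 13.55
ee_pos: [0.518, 0.0289, 0.0339]
ee_rot: [0.0, -0.144, 0.99, -0.0]
ft_force: [0.3, -0.4, -0.1]
opening: 0.006
grasp_force: 0.3
```

```bash
python3 tube.py
```

```text
13.6 tcp jig [[-0.0008 -0.0617]] 0.0339 [-0.2 -0.3  0.1]
tube top line y [-0.0466 -0.0453 -0.0077  0.0299  0.0307] 1494
{'g': (array([-0.0506,  0.0388]), np.float64(0.0372), np.float64(0.0416), 142, array([478.9, 165.2])), 'r': (array([-0.0441,  0.0401]), np.float64(0.0393), np.float64(0.0415), 67, array([480.4, 175.9]))}
```

Now 0.45 mm steps with the force watched.

carry_out:
  increments:
    - [-1,-0.0043,0.0144,0,0,0,0]
    - [-1,-0.0043,0.0144,0,0,0,0]
    - [-1,-0.0043,0.0144,0,0,0,0]

```text
t: 13.98
ee_pos: [0.5177, 0.0301, 0.0339]
ee_rot: [0.0, -0.144, 0.99, -0.0]
ft_force: [1.1, -1.6, 0.4]
opening: 0.007
grasp_force: 0.4
```

carry_out:
  increments:
    - [-1,-0.0043,0.0144,0,0,0,0]
    - [-1,-0.0043,0.0144,0,0,0,0]

```text
t: 14.22
ee_pos: [0.5174, 0.031, 0.034]
ee_rot: [0.0, -0.144, 0.99, -0.0]
ft_force: [1.3, -0.9, 0.7]
opening: 0.005
grasp_force: 0.4
```

```bash
python3 tube.py
```

```text
14.275 tcp jig [[-0.0007 -0.0594]] 0.0339 [ 0.3 -1.   0.1]
tube top line y [-0.0444 -0.0431 -0.0055  0.032   0.0329] 1492
{'g': (array([-0.0505,  0.0387]), np.float64(0.0371), np.float64(0.0415), 139, array([475.1, 165.2])), 'r': (array([-0.044,  0.04 ]), np.float64(0.0391), np.float64(0.0412), 70, array([476.6, 176. ]))}
```

carry_out:
  increments:
    - [-1,-0.0043,0.0144,0,0,0,0]
    - [-1,-0.0043,0.0144,0,0,0,0]

```text
t: 14.52
ee_pos: [0.5171, 0.0319, 0.034]
ee_rot: [0.0, -0.144, 0.99, -0.0]
ft_force: [1.1, -0.7, 0.8]
opening: 0.004
grasp_force: 0.4
```

carry_out:
  increments:
    - [-1,-0.003,0.01,0,0,0,0]
    - [-1,-0.003,0.01,0,0,0,0]

```text
t: 14.78
ee_pos: [0.517, 0.0324, 0.0339]
ee_rot: [0.0, -0.144, 0.99, -0.0]
ft_force: [0.8, -0.7, 0.4]
opening: 0.007
grasp_force: 0.6
```

```bash
python3 tube.py
```

```text
14.825 tcp jig [[-0.0007 -0.058 ]] 0.034 [-0.2 -0.6 -0.1]
tube top line y [-0.0423 -0.0416 -0.0042  0.033   0.0339] 1481
{'g': (array([-0.0505,  0.0387]), np.float64(0.0372), np.float64(0.0414), 136, array([472.7, 165.3])), 'r': (array([-0.0439,  0.0401]), np.float64(0.0389), np.float64(0.0415), 68, array([474.2, 176.2]))}
```

carry_out:
  increments:
    - [-1,-0.003,0.01,0,0,0,0]
    - [-1,-0.003,0.01,0,0,0,0]

```text
t: 15.08
ee_pos: [0.5169, 0.0328, 0.034]
ee_rot: [0.0, -0.144, 0.99, -0.0]
ft_force: [0.9, -3.8, 1.0]
opening: 0.006
grasp_force: 1.5
```

carry_out:
  increments:
    - [-1,-0.003,0.01,0,0,0,0]
    - [-1,-0.003,0.01,0,0,0,0]

```text
t: 15.32
ee_pos: [0.5168, 0.0332, 0.034]
ee_rot: [0.0, -0.144, 0.99, -0.0]
ft_force: [2.3, -5.5, 1.5]
opening: 0.005
grasp_force: 2.6
```

```bash
python3 tube.py; python3 - <<'E'
from h import *
f=grab("wrist"); p=np.load("p.npy"); u=proj(f,jig2w(p,[[0,.03,.033]]))[0].astype(int)
x,y=max(u[0]-80,0),max(u[1]-90,0)
cv2.imwrite("pics/w6.png",cv2.resize(f["img"][y:y+130,x:x+170,::-1],None,fx=4.5,fy=4.5,interpolation=cv2.INTER_CUBIC))
E
```

```text
15.375 tcp jig [[-0.0007 -0.0571]] 0.034 [ 0.8 -5.6  0.5]
tube top line y [-0.0421 -0.0408 -0.0037  0.0331  0.0339] 1467
{'g': (array([-0.0507,  0.0387]), np.float64(0.0371), np.float64(0.0414), 139, array([471.2, 164.9])), 'r': (array([-0.0439,  0.04  ]), np.float64(0.0391), np.float64(0.0411), 71, array([472.8, 176. ]))}
```

View pics/w6.png

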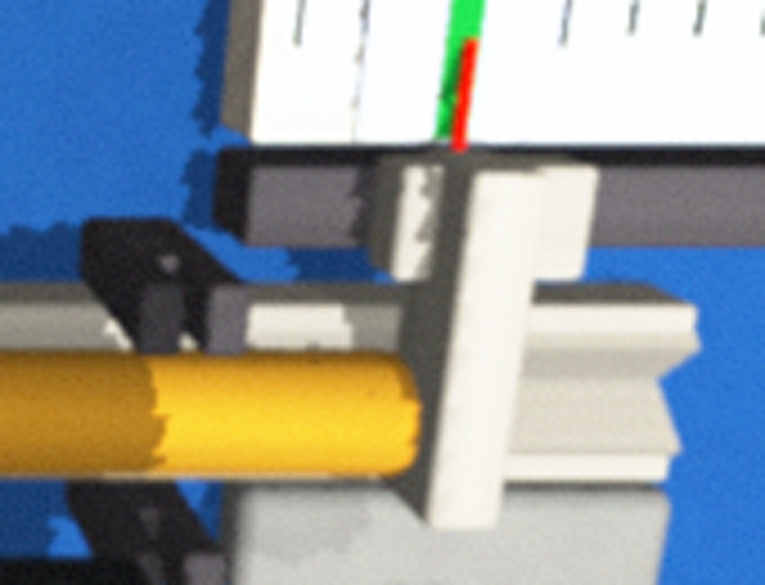

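The force rose to about 5.5 N and the tube stopped moving. Its tip at crop (415,415) is against the stop, and the pointer (465,95) is still over the green. I'll back off, lift, and check from directly above.

carry_out:
  increments:
    - [-1,0.048,-0.16,0,0,0,0]
    - [-1,0.095,-0.32,0,0,0,0]
    - [-1,0,0,1,0,0,0]
    - [-1,0,0,1,0,0,0]
    - [-1,0,0,1,0,0,0]

```text
t: 16.05
ee_pos: [0.5208, 0.0188, 0.1249]
ee_rot: [-0.0, -0.144, 0.99, 0.0]
ft_force: [0.3, 0.1, -0.4]
opening: 0.003
grasp_force: 0.0
```

carry_out:
  increments:
    - [-1,-0.4,1,0,0,0,0]
    - [-1,-0.4,1,0,0,0,0]
    - [-1,-0.3,1,0,0,0,0]
    - [-1,-0.3,0.85,0,0,0,0]
    - [-1,0,0,0,0,0,0]

```text
t: 16.68
ee_pos: [0.4784, 0.1361, 0.1239]
ee_rot: [-0.0, -0.145, 0.989, 0.0]
ft_force: [1.6, -0.7, 0.2]
opening: 0.006
grasp_force: 0.0
```

```bash
python3 tube.py; python3 look.py; python3 - <<'E'
from h import *
f=grab("wrist"); p=np.load("p.npy"); u=proj(f,jig2w(p,[[0,.03,.033]]))[0].astype(int)
x,y=max(u[0]-80,0),max(u[1]-90,0)
cv2.imwrite("pics/w7.png",cv2.resize(f["img"][y:y+130,x:x+170,::-1],None,fx=4.5,fy=4.5,interpolation=cv2.INTER_CUBIC))
E
```

```text
16.725 tcp jig [[-0.0079  0.0511]] 0.124 [ 0.4 -1.  -1. ]
tube top line y [-0.1176 -0.045  -0.0064  0.0328  0.0329] 695
{'g': (array([-0.0526,  0.0391]), np.float64(0.0373), np.float64(0.0402), 39, array([301.8, 157.9])), 'r': (array([-0.0419,  0.0384]), np.float64(0.0382), np.float64(0.0391), 11, array([301.2, 169.8]))}
16.775 [0.47909504 0.13407248 0.12394529] [-0.56969237  0.32548525  0.2945935 ]
{'g': (array([-0.0522,  0.0394]), np.float64(0.037), np.float64(0.0407), 46, array([303.6, 158.3])), 'r': (array([-0.0433,  0.0387]), np.float64(0.0377), np.float64(0.0396), 18, array([303. , 168.2]))}
red-green y mm -0.6999999999999993
```

View pics/w7.png

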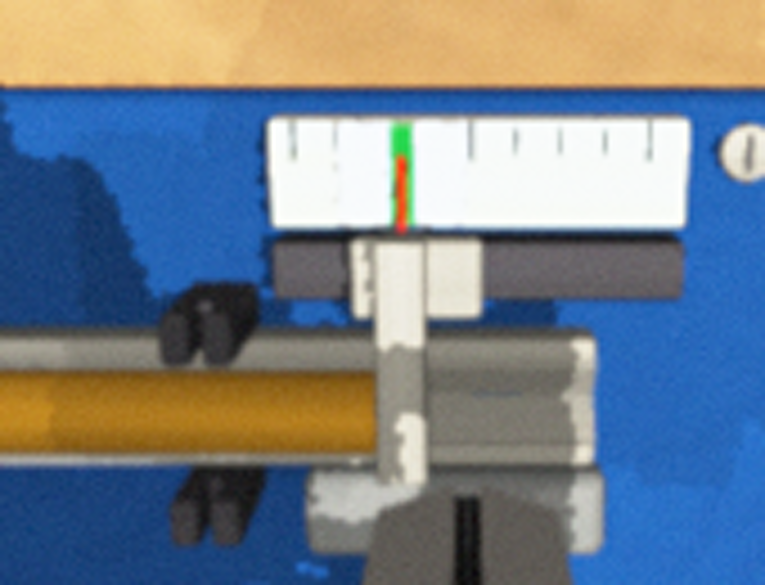

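From overhead the pointer (402,190) is centred in the green band, and the tube's end (377,413) touches the stop. The robot is clear of everything.

```bash
python3 -c "
from bench import workorder
print(workorder.job_done())"
```

```text
the job is handed in; nothing more can be done
None
```

The job is handed in: from above, the pointer stands in the green band (about 0.7 mm off its middle), the tube's end is against the stop, and the robot was clear of everything; the judge returned no verdict.

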